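# Lower the grinder's eye shields and start it

## Robot

A 7-joint arm with a two-finger parallel gripper is mounted at the origin on the work surface. World frame = base frame: x ahead of the robot, y to its left, z up, the work surface at z = 0. Lengths are in m, angles in rad, forces in N, time in s.
With the tool pointing down it reaches from about 0.4 to 0.875 m from the base axis. Payload 19.3 kg.
Tool frame: the origin (TCP) lies at the very end of the fingers, on their centre line; the grasp point (between the pads) lies 19 mm behind it; z points along the fingers, y is the direction in which the jaws open and shut (so a half turn about z gives the same grasp; the last joint's range is limited). The gripper opens to 85 mm and grips with 20 to 120 N. Pads are 22 mm wide; open, the fingers measure 114 mm over their backs; the gripper's body (76 mm by 85 mm) begins 54 mm behind the grasp point. The pads swing forward as they close: fully open they stand 13 mm farther back than shut.
Start: joints at [1.213, 0.521, -0.036, 1.599, 0.021, 1.021, -0.113], TCP at [0.177, -0.599, 0.231] pointing down, gripper open.
Joint ranges: [-2.91, 2.91], [-0.3, 2.13], [-1.5, 1.42], [0.17, 2.43], [-1.26, 4.41], [0.16, 1.93], [-2.52, 2.52]. Speed limits (rad/s): [1.89, 1.89, 2.39, 2.39, 3.01, 3.01, 3.01].

## Interface

Orientations are given as [roll, pitch, yaw] about the fixed x, y, z axes, in that order (R = Rz(yaw) Ry(pitch) Rx(roll)).
In Python, from workcell import bot gives the robot as it stands. The module is installed in compiled form; this text tells all that it offers.
- The arm moves only by the shell command python3 -m inch 'ROWS' [FORCE]. ROWS is JSON, a list of rows, each an object of numbers: "dx", "dy", "dz": the shift along the tool's x, y, z in mm; "rx", "ry", "rz": the turn, a rotation vector about the tool's x, y, z in rad; "hand": the closure, from -1 (fully open) to 1 (shut), so that 0 is half open. In form: [{"dx": .., "dy": .., "dz": .., "rx": .., "ry": .., "rz": .., "hand": ..}, ...]. A call has 1 to 10 rows; each row shifts and turns the commanded pose from where the row before left it, along the tool's axes as they then stand; what a row does not reach is not made up. A row lasts 1/10 s, in which the tool goes at most 50 mm and 8.59 degrees, less where a joint would pass 70% of its speed; a pose out of reach is approached as far as the arm can. A call with a gripper value outside its range is refused whole. The fingers move at their own pace and stop on an object; FORCE is the grip in N (left out, the last holds). Time passes only in rows, so rows that do not move let the fingers close. It gives the time, the measured TCP pose, the force and the opening at its end, in the units of the state.
- bot.observe(): the state, without advancing time (a new reading comes with each control period).
- bot.grab_frame(name): name is "scene" or "top" or "wrist"; returns (picture, depth): 384x512x3 uint8, red, green, blue; 384x512 float32, m along the optical axis (not along the pixel's ray), 0 where there is no reading.
- bot.get_calibration(name): a dict with "vertical_fov" (degrees; the focal length in pixels is half the picture's height over the tangent of half this angle, whatever the lens; pixels are square), "cx", "cy" (the principal point, pixels), "origin" and "orientation" of the camera in the world. Camera axes: x right, y down, z forward; pixel columns grow to the right and rows downward; lengths in m; the calibration is good to about 2 mm. A picture is of the moment at which its call begins: read the wrist's pose just before it. get_calibration takes no time and is no camera call; for the wrist camera it gives the pose at the moment of the call.
- bot.job_done(): hands the job in, once; it reports no verdict.
Trained networks look in the newest picture that a camera, given by its name, has taken for a name from the list of things; names that differ only in an ending like _2 or _b are one class to them, and where a whole thing is asked for, a point or a joint stands for the part that bears it (a point fixed in the world has none). Each returns a list of dicts, best first, with "score" (0 to 1); they miss things now and then, are a little off and sometimes report something else, mostly with a low value. They report only what shows in the picture. A call takes as long as a camera call.
- bot.trace(camera, target): "region" (384x512 bool, what is visible of it) and "box" ([left, top, right, bottom] in pixels, round what is visible of it).
- bot.tip_of(camera, target): "centre" ([row, column] in pixels: a listed point, or the origin of a listed thing).
The state is a dict: "clock": time; "qpos": joint angles; "qd": joint speeds; "joint_efforts": joint torques, N m; "position": TCP position; "tool_rot": TCP orientation; "force": force on the tool from outside, world axes, zero at the start; "moment": the same for the moment, N m; "grip_width": finger opening in m.
Only numpy, scipy, OpenCV 4.12 (cv2) and the standard library are available. Lean on these libraries where they do the work, as an engineer would, in place of code of your own. Each camera call takes 0.05 s, during which the arm holds its last target.

## Task

Get the bench grinder ready and switch it on: with the fingertips, gently push both raised eye shields down over the wheels until each rests fully down on its stop, and only then press the green start button on the switch box all the way in and let it go. Pick nothing up, leave the red stop button alone, and do not disturb the tools and tins lying about.

Things in the scene. Friction and masses are not known exactly. Their poses are not given: they have to be found in the camera images.
- grinder: Green bench grinder bolted down. Origin on the bench under its middle; x points to its back (wheels work on the -x side), y along the spindle (140 mm high) to the left wheel. Guards 185 mm across, 47 mm wide, at y +145 and -145 mm, top 232 mm high. Motor 136 mm across, 200 mm long. Tool rests at x -80 to -126 mm, z 129 to 135 mm, under the shields. The eye shields are part of it.
- shield_left (a joint): Clear black-rimmed eye shield of the left wheel (the grinder's +y side). Angle of its friction hinge in rad: 0 = fully down on its stop, the shield then sloping 0.61 rad below level from the hinge towards the grinder's -x; grows as it is raised, 1.75 at most. Starts at 0.9 to 1.6. It stays where it is left; turning it takes about 0.12 to 0.25 N m (up to 3 N near the free edge).
- shield_right (a joint): Clear black-rimmed eye shield of the right wheel (the grinder's -y side). Angle of its friction hinge in rad: 0 = fully down on its stop, the shield then sloping 0.61 rad below level from the hinge towards the grinder's -x; grows as it is raised, 1.75 at most. Starts at 0.9 to 1.6. It stays where it is left; turning it takes about 0.12 to 0.25 N m (up to 3 N near the free edge).
- shield_left_hinge (a point): On this shield's hinge axis at mid-width, 75 mm in front of the spindle, 225 mm above the bench. The point turns with the shield: y is the hinge axis, -x runs along the shield to its free edge, z is normal to its upper face. The shield is a flat plate 100 mm wide (y), 5 mm thick (z -2.5 to 2.5 mm), from 8 to 100 mm from the hinge.
- shield_left_edge (a point): Point on the upper face of this shield, in the middle of its width, 96 mm from the hinge and 4 mm from the free edge; axes as for the hinge point. Push here or nearer the hinge, down on the upper face, to lower the shield.
- shield_right_hinge (a point): On this shield's hinge axis at mid-width, 75 mm in front of the spindle, 225 mm above the bench. The point turns with the shield: y is the hinge axis, -x runs along the shield to its free edge, z is normal to its upper face. The shield is a flat plate 100 mm wide (y), 5 mm thick (z -2.5 to 2.5 mm), from 8 to 100 mm from the hinge.
- shield_right_edge (a point): Point on the upper face of this shield, in the middle of its width, 96 mm from the hinge and 4 mm from the free edge; axes as for the hinge point. Push here or nearer the hinge, down on the upper face, to lower the shield.
- switch_box: Grey push-button box screwed to the bench, 150 x 75 mm, 50 mm high without buttons, to the left or the right of the grinder. Origin under its middle; x axis along its length. The green start button is on its -x half, the red stop button on its +x half.
- start (a joint): Travel of the green start button in m: 0 = released, 0.006 = fully pressed down; a spring that needs 5 N to press it fully and pushes it back up when let go.
- start_top (a point): Centre of the top face of the green start button, 32 mm across; it is pressed straight down.
- stop (a joint): Travel of the red stop button in m: 0 = released, 0.006 = fully pressed; same spring.
- stop_top (a point): Centre of the top face of the red stop button, 32 mm across, 70 mm from the green one.
- quench_tin: Empty open steel tin, 90 mm across, 85 mm high, on the side of the grinder where the switch box is not. Origin at the centre of its underside.
- spray_can: Spray can with blue label and white cap, 64 mm across, 190 mm high, upright. Origin at the centre of its underside.
- screw_jar: Jar of brass screws with yellow lid, 72 mm across, 90 mm high, upright. Origin at the centre of its underside.
- chisel: Cold chisel lying on the bench in front of the grinder, 183 mm long along its x axis, 20 mm at its widest, 14 mm high. Origin on the bench near its middle.
- spanner: Steel spanner lying on the bench, 180 mm long along its x axis. Origin under its middle.
- tape_measure: Orange and black tape measure standing on the bench, 68 x 36 mm, 62 mm high. Origin at the centre of its underside.
- try_square: Try square lying on the bench, steel blade 150 mm along its x axis, dark wooden stock 110 mm along its -y axis, 16 mm high. Origin on the bench under the corner.

How it is judged:
By the outcome, as a careful person would: the job done as asked, in the order asked, and still so for the second after the job is handed in, with the robot touching nothing.
It also fails if it takes over 69 s, if anything falls off the work surface, if the arm or the gripper's body presses on something with over 40 N, if the wrist force passes 120 N, or if a joint passes its speed limit or range.

## Working session

There is one attempt and no reset: what is moved stays moved. The work goes in short steps, Python scripts to look and compute and a shell command to move; the robot and the scene stay as the last step left them, time stands still between calls to the robot, and variables do not carry over. Pictures are saved under pics/ and viewed, and the job is handed in when it is done.

```bash
mkdir -p pics; cat > h.py <<'E'
import numpy as np, cv2
from workcell import bot
from scipy.spatial.transform import Rotation as R
def rot(o):
    o=np.array(o,float)
    if o.shape==(3,3): return o
    if o.size==3: return R.from_euler('xyz',o).as_matrix()
    return R.from_quat(o).as_matrix()
def world(cal,r,c,d):
    f=192/np.tan(np.radians(cal['vertical_fov'])/2)
    p=np.array([(c-cal['cx'])/f*d,(r-cal['cy'])/f*d,d])
    return rot(cal['orientation'])@p+np.array(cal['origin'])
def proj(cal,P):
    f=192/np.tan(np.radians(cal['vertical_fov'])/2)
    p=rot(cal['orientation']).T@(np.array(P)-np.array(cal['origin']))
    return p[1]/p[2]*f+cal['cy'],p[0]/p[2]*f+cal['cx']
def cloud(cal,D):
    f=192/np.tan(np.radians(cal['vertical_fov'])/2)
    r,c=np.mgrid[:384,:512]
    p=np.stack([(c-cal['cx'])/f*D,(r-cal['cy'])/f*D,D],-1)
    return p@rot(cal['orientation']).T+np.array(cal['origin'])
E
python3 - <<'E'
from h import *
print(bot.observe())
for n in ['scene','top']:
    c=bot.get_calibration(n);print(n,c)
    im,d=bot.grab_frame(n)
    np.savez(f'{n}0.npz',im=im,d=d)
    cv2.imwrite(f'pics/{n}0.png',cv2.resize(im[...,::-1],(768,576)))
    for t in ['grinder','shield_left_hinge','shield_right_hinge','shield_left_edge','shield_right_edge','start_top','stop_top','switch_box','quench_tin','spray_can','screw_jar','tape_measure','chisel']:
        for q in bot.tip_of(n,t)[:2]:
            rr,cc=q['centre'];i,j=int(np.clip(round(rr),0,383)),int(np.clip(round(cc),0,511))
            print(t,round(q['score'],2),np.round([rr,cc]),np.round(world(c,rr,cc,d[i,j]),3) if d[i,j]>0 else None)
E
```

```text
{'clock': 0.0, 'qpos': array([ 1.21283566,  0.52201856, -0.03633941,  1.59999871,  0.02120262,
        1.02110288, -0.11279812]), 'qd': array([ 0.00028242,  0.00098186,  0.00034984,  0.00155594,  0.00115778,
       -0.00091204, -0.00166739]), 'joint_efforts': array([-1.35907725e-03, -9.27083087e+01,  1.97883256e+00, -3.69922578e+01,
        1.78392988e-02,  8.13479943e-03,  8.62449099e-06]), 'position': array([ 0.17725336, -0.5989865 ,  0.23072609]), 'tool_rot': array([-3.14045291e+00,  7.79455490e-05,  2.87764236e-01]), 'force': array([0.09426472, 0.33215341, 0.03497665]), 'moment': array([-0.03376568, -0.00935184, -0.00050288]), 'grip_width': 0.08539695905942245}
scene {'vertical_fov': 43.07346034935238, 'cx': 255.2913202184594, 'cy': 189.750200059192, 'origin': array([1.34006399, 0.35114221, 1.6669386 ]), 'orientation': array([-2.59194459, -0.00381533,  2.05690737])}
grinder 0.74 [251. 264.] [0.715 0.061 0.145]
shield_left_hinge 0.66 [217. 314.] [0.561 0.169 0.231]
shield_right_hinge 0.8 [192. 239.] [ 0.548 -0.13   0.141]
shield_left_edge 0.74 [194. 325.] [0.509 0.177 0.307]
shiel
[... 947 characters left out ...]
11  0.233]
shield_left_edge 0.62 [196. 156.] [0.507 0.176 0.309]
shield_left_edge 0.45 [199. 112.] [0.548 0.381 0.072]
shield_right_edge 0.84 [203. 274.] [ 0.493 -0.123  0.257]
start_top 0.48 [222. 112.] [0.474 0.375 0.075]
stop_top 0.61 [198. 109.] [0.553 0.389 0.071]
stop_top 0.19 [239. 224.] [0.424 0.03  0.003]
switch_box 0.82 [214. 116.] [0.502 0.368 0.059]
quench_tin 0.82 [217. 345.] [ 0.489 -0.37   0.002]
spray_can 0.76 [158. 137.] [0.684 0.306 0.073]
screw_jar 0.9 [162. 330.] [ 0.653 -0.312  0.092]
screw_jar 0.2 [199. 112.] [0.55  0.381 0.073]
tape_measure 0.83 [261. 175.] [0.353 0.178 0.06 ]
tape_measure 0.33 [211. 119.] [0.515 0.366 0.047]
chisel 0.48 [241. 227.] [0.415 0.022 0.013]
```

View pics/scene0.png

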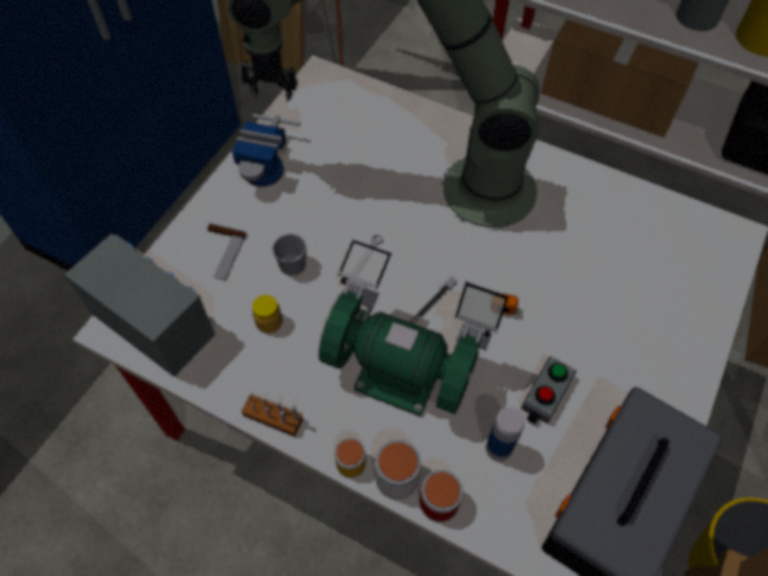

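View pics/top0.png

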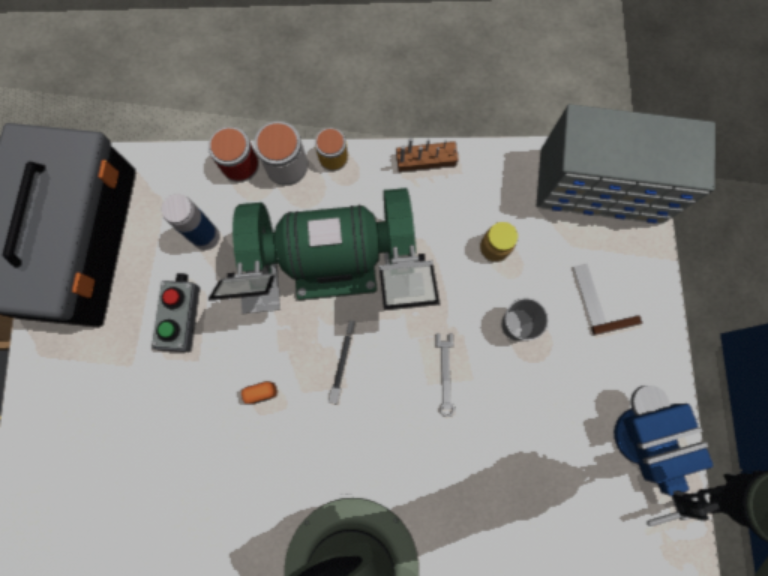

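```bash
cat > fit.py <<'E'
from h import *
from scipy.optimize import least_squares
P=[];C=[]
for n in ['scene','top']:
    z=np.load(f'{n}0.npz');W=cloud(bot.get_calibration(n),z['d']);ok=(z['d']>0)
    P.append(W[ok]);C.append(z['im'][ok].astype(float))
    print(n,len(P[-1]))
src=np.concatenate([[k]*len(p) for k,p in enumerate(P)])
P=np.concatenate(P);C=np.concatenate(C)
box=(abs(P[:,0]-.63)<.2)&(abs(P[:,1]-.03)<.26)
g=box&(P[:,2]>.16)&(P[:,2]<.25)&(C[:,1]>1.3*C[:,0])&(C[:,1]>1.1*C[:,2])
G=P[g]; S=src[g]; print(len(G))
def loc(p,Q):
    c,s=np.cos(p[2]),np.sin(p[2]);d=Q-[p[0],p[1],0]
    return np.stack([c*d[:,0]+s*d[:,1],-s*d[:,0]+c*d[:,1],d[:,2]],-1)
def sdf(L):
    r=np.hypot(L[:,0],L[:,2]-.14)
    def cyl(y0,h,rad):
        a=np.stack([r-rad,abs(L[:,1]-y0)-h],-1)
        return np.linalg.norm(np.maximum(a,0),axis=1)+np.minimum(a.max(1),0)
    ds=np.stack([cyl(.145,.0235,.0925),cyl(-.145,.0235,.0925),cyl(0,.1,.068)])
    return ds[abs(ds).argmin(0),np.arange(len(L))]
def fit(m):
    return least_squares(lambda p:sdf(loc(p,G[m])),[.64,.03,.0],loss='soft_l1',f_scale=.003)
for m in [S==0,S==1,S>=0]:
    f=fit(m);print(np.round(f.x,4),np.median(abs(sdf(loc(f.x,G[m])))))
p=f.x
np.save('gr.npy',p)
L=loc(p,P)
blk=(C.max(1)<70)
for nm,y0 in [('left',.145),('right',-.145)]:
  for k in (0,1):
    m=(src==k)&(abs(L[:,1]-y0)<.06)&(L[:,0]<-.06)&(L[:,0]>-.19)&(L[:,2]>.18)&(L[:,2]<.34)
    q=L[m]; r=np.hypot(q[:,0]+.075,q[:,2]-.225); q=q[(r>.07)&(r<.11)]
    a=np.arctan2(q[:,2]-.225,-(q[:,0]+.075))+.61
    print(nm,k,len(a),np.round(np.percentile(a,[10,25,50,75,90]),3),'y',np.round(np.percentile(q[:,1],[1,99]),3) if len(a) else '')
def wl(l):
    c,s=np.cos(p[2]),np.sin(p[2]);return np.round([p[0]+c*l[0]-s*l[1],p[1]+s*l[0]+c*l[1],l[2]],4)
print('hinges',wl([-.075,.145,.225]),wl([-.075,-.145,.225]))
# buttons
for nm,cm in [('start',(C[:,1]>1.4*C[:,0])&(C[:,1]>60)),('stop',(C[:,0]>1.8*C[:,1])&(C[:,0]>80))]:
  for k in (0,1):
    m=(src==k)&cm&(abs(P[:,0]-.52)<.1)&(abs(P[:,1]-.38)<.07)&(P[:,2]>.045)&(P[:,2]<.09)
    q=P[m];t=q[q[:,2]>np.percentile(q[:,2],50)-.003]
    print(nm,k,m.sum(),np.round(np.median(q,0),4),np.round((q.min(0)+q.max(0))/2,4),np.round(np.percentile(q[:,2],[5,50,95]),4))
E
python3 fit.py
```

```text
scene 195779
top 195823
6732
[0.6464 0.0373 0.0883] 0.002268292085701888
[0.6466 0.0371 0.0885] 0.0012233881422755721
[0.6465 0.0372 0.0884] 0.0015845977071425668
left 0 272 [1.571 1.591 1.615 1.641 1.665] y [0.097 0.195]
left 1 241 [1.578 1.6   1.612 1.618 1.623] y [0.094 0.194]
right 0 233 [0.898 0.923 0.952 0.988 1.012] y [-0.194 -0.095]
right 1 404 [0.928 0.939 0.952 0.965 0.977] y [-0.195 -0.097]
hinges [0.559 0.175 0.225] [ 0.5846 -0.1139  0.225 ]
start 0 49 [0.4866 0.3822 0.0724] [0.4855 0.382  0.0711] [0.0664 0.0724 0.0764]
start 1 87 [0.4849 0.3818 0.0724] [0.4861 0.3842 0.0683] [0.0617 0.0724 0.0761]
stop 0 54 [0.558  0.3763 0.0722] [0.557  0.3767 0.0736] [0.0673 0.0722 0.0778]
stop 1 84 [0.555  0.3755 0.072 ] [0.5548 0.3795 0.0682] [0.0631 0.072  0.0756]
```

```bash
python3 -m inch '[{"dz":-40,"rz":0.1,"hand":1},{"dz":-40,"rz":0.1},{"dz":-20},{"dx":30,"dy":-30},{"dx":30,"dy":-35},{"dx":30,"dy":-35},{"dx":30,"dy":-35},{"dx":30,"dy":-35},{"dx":30,"dy":-35},{"dx":30,"dy":-35}]'
python3 -c "
from h import *
o=bot.observe();p=np.load('gr.npy');c,s=np.cos(p[2]),np.sin(p[2]);d=o['position'][:2]-p[:2]
print('local',c*d[0]+s*d[1],-s*d[0]+c*d[1],o['position'][2],o['tool_rot'],o['qpos'],o['force'],o['grip_width'])"
```

```text
local -0.5234810605478947 -0.5925973655734738 0.2312818786497437 [-3.14155617e+00 -2.13401850e-06  2.87733327e-01] [ 1.21279915  0.52140579 -0.03629106  1.59951503  0.02118982  1.02109237
 -0.11280814] [ 0.31350121 -0.06347874  0.84738098] 0.0853294129217539schema error: expected keys dx, dy, dz, rx, ry, rz, hand
```

```bash
cat > st.py <<'E'
from h import *
o=bot.observe();p=np.load('gr.npy');c,s=np.cos(p[2]),np.sin(p[2]);d=o['position'][:2]-p[:2]
print('t',o['clock'],'local',np.round([c*d[0]+s*d[1],-s*d[0]+c*d[1],o['position'][2]],4),'rot',np.round(o['tool_rot'],3),'F',np.round(o['force'],2),'w',round(o['grip_width'],4),'q',np.round(o['qpos'],2))
E
python3 -m inch '[{"dx":0,"dy":0,"dz":-40,"rx":0,"ry":0,"rz":0.1,"hand":1},{"dx":0,"dy":0,"dz":-40,"rx":0,"ry":0,"rz":0.1,"hand":1},{"dx":0,"dy":0,"dz":-20,"rx":0,"ry":0,"rz":0,"hand":1},{"dx":30,"dy":-30,"dz":0,"rx":0,"ry":0,"rz":0,"hand":1},{"dx":30,"dy":-35,"dz":0,"rx":0,"ry":0,"rz":0,"hand":1},{"dx":30,"dy":-35,"dz":0,"rx":0,"ry":0,"rz":0,"hand":1},{"dx":30,"dy":-35,"dz":0,"rx":0,"ry":0,"rz":0,"hand":1},{"dx":30,"dy":-35,"dz":0,"rx":0,"ry":0,"rz":0,"hand":1},{"dx":30,"dy":-35,"dz":0,"rx":0,"ry":0,"rz":0,"hand":1},{"dx":30,"dy":-35,"dz":0,"rx":0,"ry":0,"rz":0,"hand":1}]'
python3 st.py
```

```text
clock: 2.4
position: [0.3663, -0.3402, 0.3316]
tool_rot: [3.141, -0.0, 0.088]
force: [0.7, -0.9, 0.1]
grip_width: 0.0
t 2.4 local [-0.3124 -0.3512  0.3316] rot [ 3.141 -0.     0.088] F [ 0.74 -0.87  0.1 ] w 0.0 q [ 0.74  0.22 -0.13  1.78  0.03  1.14 -0.89]
```

```bash
python3 -m inch '[{"dx":30,"dy":-35,"dz":0,"rx":0,"ry":0,"rz":0,"hand":1},{"dx":30,"dy":-35,"dz":0,"rx":0,"ry":0,"rz":0,"hand":1},{"dx":30,"dy":-35,"dz":0,"rx":0,"ry":0,"rz":0,"hand":1},{"dx":30,"dy":-35,"dz":0,"rx":0,"ry":0,"rz":0,"hand":1},{"dx":30,"dy":-35,"dz":0,"rx":0,"ry":0,"rz":0,"hand":1},{"dx":20,"dy":-25,"dz":20,"rx":0,"ry":0,"rz":0,"hand":1},{"dx":0,"dy":0,"dz":20,"rx":0,"ry":0,"rz":0,"hand":1},{"dx":0,"dy":0,"dz":0,"rx":0,"ry":0,"rz":0,"hand":1}]'
python3 st.py
```

```text
clock: 3.2
position: [0.5165, -0.1269, 0.2892]
tool_rot: [-3.141, 0.004, 0.089]
force: [-0.0, -0.9, -0.8]
grip_width: 0.0002
t 3.2 local [-0.1439 -0.152   0.2892] rot [-3.141  0.004  0.089] F [-0.   -0.87 -0.78] w 0.0002 q [ 0.35  0.32 -0.28  1.76  0.1   1.07 -1.45]
```

```bash
python3 -m inch '[{"dx":4,"dy":-7,"dz":10,"rx":0,"ry":0,"rz":0,"hand":1},{"dx":0,"dy":0,"dz":10,"rx":0,"ry":0,"rz":0,"hand":1},{"dx":0,"dy":0,"dz":10,"rx":0,"ry":0,"rz":0,"hand":1},{"dx":0,"dy":0,"dz":8,"rx":0,"ry":0,"rz":0,"hand":1},{"dx":0,"dy":0,"dz":8,"rx":0,"ry":0,"rz":0,"hand":1},{"dx":0,"dy":0,"dz":8,"rx":0,"ry":0,"rz":0,"hand":1}]'
python3 st.py
python3 -m inch '[{"dx":0,"dy":0,"dz":8,"rx":0,"ry":0,"rz":0,"hand":1},{"dx":0,"dy":0,"dz":8,"rx":0,"ry":0,"rz":0,"hand":1},{"dx":0,"dy":0,"dz":8,"rx":0,"ry":0,"rz":0,"hand":1},{"dx":0,"dy":0,"dz":4,"rx":0,"ry":0,"rz":0,"hand":1},{"dx":0,"dy":0,"dz":2,"rx":0,"ry":0,"rz":0,"hand":1}]'
python3 st.py
```

```text
clock: 3.8
position: [0.5206, -0.1206, 0.2368]
tool_rot: [3.141, 0.0, 0.087]
force: [-1.1, -0.3, 2.6]
grip_width: -0.0002
t 3.8 local [-0.1393 -0.1461  0.2368] rot [3.141 0.    0.087] F [-1.07 -0.34  2.62] w -0.0002 q [ 0.33  0.38 -0.28  1.82  0.12  0.95 -1.49]
clock: 4.3
position: [0.5208, -0.1203, 0.2069]
tool_rot: [-3.141, 0.0, 0.088]
force: [0.2, 0.6, 2.9]
grip_width: -0.0002
t 4.3 local [-0.1391 -0.1458  0.2069] rot [-3.141  0.     0.088] F [0.18 0.62 2.86] w -0.0002 q [ 0.32  0.42 -0.27  1.85  0.14  0.89 -1.5 ]
```

Pushing as predicted (about 3 N). Now small steps to the stop.

```bash
for k in 1; do python3 -m inch '[{"dx":0,"dy":0,"dz":3,"rx":0,"ry":0,"rz":0,"hand":1},{"dx":0,"dy":0,"dz":3,"rx":0,"ry":0,"rz":0,"hand":1},{"dx":0,"dy":0,"dz":3,"rx":0,"ry":0,"rz":0,"hand":1},{"dx":0,"dy":0,"dz":1,"rx":0,"ry":0,"rz":0,"hand":1},{"dx":0,"dy":0,"dz":1,"rx":0,"ry":0,"rz":0,"hand":1}]'; done
python3 st.py
python3 -m inch '[{"dx":0,"dy":0,"dz":1,"rx":0,"ry":0,"rz":0,"hand":1}]' | sed -n 2,4p
python3 -m inch '[{"dx":0,"dy":0,"dz":1,"rx":0,"ry":0,"rz":0,"hand":1}]' | sed -n 2,4p
```

```text
clock: 4.8
position: [0.5207, -0.1204, 0.1962]
tool_rot: [3.142, 0.0, 0.088]
force: [0.2, -0.1, 3.1]
grip_width: 0.0
t 4.8 local [-0.1392 -0.1458  0.1962] rot [3.142 0.    0.088] F [ 0.21 -0.14  3.11] w 0.0 q [ 0.32  0.43 -0.27  1.87  0.15  0.86 -1.5 ]
position: [0.5207, -0.1204, 0.1953]
tool_rot: [-3.142, -0.0, 0.088]
force: [0.3, 0.6, 1.2]
position: [0.5208, -0.1204, 0.1943]
tool_rot: [-3.142, -0.0, 0.088]
force: [0.7, 0.3, 2.8]
```

```bash
for k in 1 2 3 4 5; do F=$(python3 -c "
from workcell import bot;print(bot.observe()['force'][2])"); echo F $F; break; done
python3 -m inch '[{"dx":0,"dy":0,"dz":1,"rx":0,"ry":0,"rz":0,"hand":1}]' | sed -n 2,4p
python3 -m inch '[{"dx":0,"dy":0,"dz":1,"rx":0,"ry":0,"rz":0,"hand":1}]' | sed -n 2,4p
python3 -m inch '[{"dx":0,"dy":0,"dz":1,"rx":0,"ry":0,"rz":0,"hand":1}]' | sed -n 2,4p
```

```text
F 2.75211835876049
position: [0.5207, -0.1204, 0.1933]
tool_rot: [3.142, -0.0, 0.088]
force: [1.1, -0.4, 1.9]
position: [0.5207, -0.1204, 0.1922]
tool_rot: [3.142, -0.0, 0.088]
force: [0.9, -0.2, 2.0]
position: [0.5207, -0.1204, 0.1912]
tool_rot: [-3.142, 0.0, 0.088]
force: [0.5, 0.0, 2.4]
```

```bash

python3 -m inch '[{"dx":0,"dy":0,"dz":1,"rx":0,"ry":0,"rz":0,"hand":1}]' | sed -n 2,4p
python3 -m inch '[{"dx":0,"dy":0,"dz":1,"rx":0,"ry":0,"rz":0,"hand":1}]' | sed -n 2,4p
python3 -m inch '[{"dx":0,"dy":0,"dz":1,"rx":0,"ry":0,"rz":0,"hand":1}]' | sed -n 2,4p
```

```text
position: [0.5207, -0.1203, 0.1902]
tool_rot: [-3.142, 0.0, 0.088]
force: [0.0, 0.1, 2.4]
position: [0.5207, -0.1203, 0.1892]
tool_rot: [-3.142, 0.0, 0.088]
force: [1.0, -0.3, 3.0]
position: [0.5207, -0.1204, 0.1882]
tool_rot: [-3.142, 0.0, 0.088]
force: [-0.6, -0.2, 6.8]
```

```bash

python3 -m inch '[{"dx":0,"dy":0,"dz":1,"rx":0,"ry":0,"rz":0,"hand":1}]' | sed -n 2,4p
python3 -m inch '[{"dx":0,"dy":0,"dz":0,"rx":0,"ry":0,"rz":0,"hand":1}]' | sed -n 2,4p
```

```text
position: [0.521, -0.1204, 0.1878]
tool_rot: [3.141, -0.001, 0.088]
force: [-5.2, 1.1, 23.3]
position: [0.5209, -0.1204, 0.1879]
tool_rot: [3.141, -0.001, 0.088]
force: [-3.1, -0.1, 15.6]
```

```bash
python3 -m inch '[{"dx":0,"dy":0,"dz":-30,"rx":0,"ry":0,"rz":0,"hand":1},{"dx":0,"dy":0,"dz":-40,"rx":0,"ry":0,"rz":0,"hand":1},{"dx":0,"dy":0,"dz":-40,"rx":0,"ry":0,"rz":0,"hand":1},{"dx":0,"dy":0,"dz":-40,"rx":0,"ry":0,"rz":0,"hand":1},{"dx":10,"dy":-30,"dz":-40,"rx":0,"ry":0,"rz":0,"hand":1},{"dx":10,"dy":-35,"dz":0,"rx":0,"ry":0,"rz":0,"hand":1},{"dx":10,"dy":-35,"dz":0,"rx":0,"ry":0,"rz":0,"hand":1},{"dx":10,"dy":-35,"dz":0,"rx":0,"ry":0,"rz":0,"hand":1},{"dx":10,"dy":-35,"dz":0,"rx":0,"ry":0,"rz":0,"hand":1},{"dx":10,"dy":-35,"dz":0,"rx":0,"ry":0,"rz":0,"hand":1}]'|head -1
python3 -m inch '[{"dx":0,"dy":-35,"dz":0,"rx":0,"ry":0,"rz":0,"hand":1},{"dx":0,"dy":-35,"dz":0,"rx":0,"ry":0,"rz":0,"hand":1},{"dx":0,"dy":-15,"dz":0,"rx":0,"ry":0,"rz":0,"hand":1},{"dx":0,"dy":0,"dz":0,"rx":0,"ry":0,"rz":0,"hand":1}]'|head -1
python3 st.py
python3 - <<'E'
from h import *
for n in ['scene','top']:
    im,d=bot.grab_frame(n);np.savez(f'{n}1.npz',im=im,d=d);cv2.imwrite(f'pics/{n}1.png',cv2.resize(im[...,::-1],(768,576)))
E
cat > ang.py <<'E'
import sys
from h import *
p=np.load('gr.npy');t=sys.argv[1]
for n in ['scene','top']:
    z=np.load(f'{n}{t}.npz');W=cloud(bot.get_calibration(n),z['d'])[z['d']>0]
    c,s=np.cos(p[2]),np.sin(p[2]);d=W-[p[0],p[1],0]
    L=np.stack([c*d[:,0]+s*d[:,1],-s*d[:,0]+c*d[:,1],d[:,2]],-1)
    for nm,y0 in [('left',.145),('right',-.145)]:
        m=(abs(L[:,1]-y0)<.055)&(L[:,0]<-.06)&(L[:,2]>.145)
        q=L[m];r=np.hypot(q[:,0]+.075,q[:,2]-.225);q=q[(r>.06)&(r<.105)]
        a=np.arctan2(q[:,2]-.225,-(q[:,0]+.075))+.61
        print(n,nm,len(a),np.round(np.percentile(a,[10,25,50,75,90]),3) if len(a) else '')
E
python3 ang.py 1
```

```text
clock: 6.8
clock: 7.2
t 7.2 local [-0.0797  0.1458  0.3761] rot [-3.141e+00  1.000e-03  9.100e-02] F [-0.29 -0.53  0.61] w 0.0 q [-0.11  0.36 -0.41  1.5   0.15  1.31 -2.02]
scene left 326 [1.561 1.585 1.615 1.644 1.671]
scene right 133 [-0.005  0.008  0.025  0.043  0.055]
top left 41 [1.594 1.603 1.615 1.622 1.631]
top right 455 [0.002 0.016 0.029 0.045 0.057]
```

View pics/scene1.png

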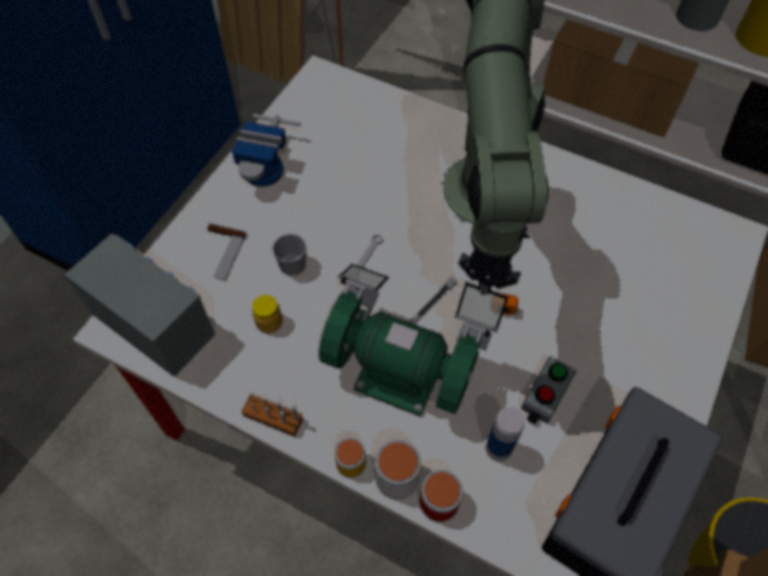

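```bash
python3 -m inch '[{"dx":0,"dy":0,"dz":30,"rx":0,"ry":0,"rz":0,"hand":1},{"dx":-1,"dy":0,"dz":30,"rx":0,"ry":0,"rz":0,"hand":1},{"dx":-2,"dy":0,"dz":25,"rx":0,"ry":0,"rz":0,"hand":1},{"dx":-2,"dy":0,"dz":5,"rx":0,"ry":0,"rz":0,"hand":1},{"dx":0,"dy":0,"dz":0,"rx":0,"ry":0,"rz":0,"hand":1}]'|head -1
python3 st.py
python3 -m inch '[{"dx":-6,"dy":0,"dz":0,"rx":0,"ry":0,"rz":0,"hand":1},{"dx":-6,"dy":0,"dz":0,"rx":0,"ry":0,"rz":0,"hand":1},{"dx":-6,"dy":0,"dz":2,"rx":0,"ry":0,"rz":0,"hand":1}]'|head -1
python3 st.py
```

```text
clock: 7.8
t 7.8 local [-0.0843  0.1424  0.2866] rot [3.141e+00 1.000e-03 8.600e-02] F [-0.23  0.01  0.89] w 0.0003 q [-0.11  0.41 -0.41  1.65  0.18  1.12 -2.05]
clock: 8.1
t 8.1 local [-0.1024  0.1436  0.2855] rot [-3.141e+00 -2.000e-03  8.800e-02] F [ 0.59  0.22 -0.3 ] w 0.0004 q [-0.11  0.38 -0.41  1.7   0.17  1.09 -2.06]
```

```bash
python3 -m inch '[{"dx":-6,"dy":-1,"dz":4,"rx":0,"ry":0,"rz":0,"hand":1},{"dx":-6,"dy":0,"dz":5,"rx":0,"ry":0,"rz":0,"hand":1},{"dx":-5,"dy":0,"dz":5,"rx":0,"ry":0,"rz":0,"hand":1}]'|head -1
python3 st.py
python3 -m inch '[{"dx":-5,"dy":0,"dz":5,"rx":0,"ry":0,"rz":0,"hand":1},{"dx":-5,"dy":0,"dz":6,"rx":0,"ry":0,"rz":0,"hand":1},{"dx":-4,"dy":0,"dz":6,"rx":0,"ry":0,"rz":0,"hand":1},{"dx":-3,"dy":0,"dz":6,"rx":0,"ry":0,"rz":0,"hand":1},{"dx":-2,"dy":0,"dz":7,"rx":0,"ry":0,"rz":0,"hand":1},{"dx":-1,"dy":0,"dz":7,"rx":0,"ry":0,"rz":0,"hand":1}]'|head -1
python3 st.py
```

```text
clock: 8.4
t 8.4 local [-0.1197  0.1446  0.2703] rot [-3.142 -0.     0.088] F [2.39 0.38 1.72] w 0.0001 q [-0.11  0.37 -0.42  1.76  0.17  1.05 -2.07]
clock: 9.0
t 9.0 local [-0.1395  0.1446  0.2329] rot [3.142 0.    0.088] F [0.36 0.42 2.17] w 0.0001 q [-0.12  0.38 -0.42  1.85  0.19  0.95 -2.1 ]
```

```bash
python3 -m inch '[{"dx":0,"dy":0,"dz":7,"rx":0,"ry":0,"rz":0,"hand":1},{"dx":0,"dy":0,"dz":7,"rx":0,"ry":0,"rz":0,"hand":1},{"dx":0,"dy":0,"dz":7,"rx":0,"ry":0,"rz":0,"hand":1},{"dx":0,"dy":0,"dz":7,"rx":0,"ry":0,"rz":0,"hand":1},{"dx":0,"dy":0,"dz":7,"rx":0,"ry":0,"rz":0,"hand":1},{"dx":0,"dy":0,"dz":3,"rx":0,"ry":0,"rz":0,"hand":1}]'|head -1
python3 st.py
for k in 1; do python3 -m inch '[{"dx":0,"dy":0,"dz":2,"rx":0,"ry":0,"rz":0,"hand":1},{"dx":0,"dy":0,"dz":1,"rx":0,"ry":0,"rz":0,"hand":1},{"dx":0,"dy":0,"dz":1,"rx":0,"ry":0,"rz":0,"hand":1}]'|sed -n 2,4p; done
python3 -m inch '[{"dx":0,"dy":0,"dz":1,"rx":0,"ry":0,"rz":0,"hand":1}]'|sed -n 2,4p
```

```text
clock: 9.6
t 9.6 local [-0.1394  0.1445  0.1947] rot [3.141e+00 1.000e-03 8.800e-02] F [0.2  0.18 1.93] w -0.0 q [-0.13  0.43 -0.4   1.89  0.22  0.87 -2.13]
position: [0.4952, 0.1689, 0.1916]
tool_rot: [-3.142, -0.0, 0.088]
force: [0.8, -0.1, 3.1]
position: [0.4952, 0.169, 0.1906]
tool_rot: [-3.142, -0.0, 0.088]
force: [0.4, -0.3, 1.7]
```

```bash

python3 -m inch '[{"dx":0,"dy":0,"dz":1,"rx":0,"ry":0,"rz":0,"hand":1}]'|sed -n 2,4p
python3 -m inch '[{"dx":0,"dy":0,"dz":1,"rx":0,"ry":0,"rz":0,"hand":1}]'|sed -n 2,4p
python3 -m inch '[{"dx":0,"dy":0,"dz":1,"rx":0,"ry":0,"rz":0,"hand":1}]'|sed -n 2,4p
```

```text
position: [0.4951, 0.1689, 0.1896]
tool_rot: [-3.142, -0.0, 0.088]
force: [0.1, 0.1, 1.9]
position: [0.4951, 0.169, 0.1885]
tool_rot: [-3.142, -0.0, 0.088]
force: [0.6, -0.4, 1.4]
position: [0.4953, 0.169, 0.1879]
tool_rot: [-3.141, -0.001, 0.088]
force: [-3.8, -2.1, 21.2]
```

```bash
python3 -m inch '[{"dx":0,"dy":0,"dz":-30,"rx":0,"ry":0,"rz":0,"hand":1},{"dx":0,"dy":0,"dz":-40,"rx":0,"ry":0,"rz":0,"hand":1},{"dx":0,"dy":0,"dz":-30,"rx":0,"ry":0,"rz":-0.125,"hand":1},{"dx":0,"dy":0,"dz":0,"rx":0,"ry":0,"rz":-0.125,"hand":1},{"dx":0,"dy":0,"dz":0,"rx":0,"ry":0,"rz":-0.125,"hand":1},{"dx":0,"dy":0,"dz":0,"rx":0,"ry":0,"rz":-0.125,"hand":1},{"dx":22,"dy":-36,"dz":0,"rx":0,"ry":0,"rz":0,"hand":1},{"dx":22,"dy":-36,"dz":0,"rx":0,"ry":0,"rz":0,"hand":1},{"dx":22,"dy":-36,"dz":0,"rx":0,"ry":0,"rz":0,"hand":1},{"dx":22,"dy":-36,"dz":0,"rx":0,"ry":0,"rz":0,"hand":1}]'|head -1
python3 -m inch '[{"dx":22,"dy":-37,"dz":0,"rx":0,"ry":0,"rz":0,"hand":1},{"dx":0,"dy":0,"dz":0,"rx":0,"ry":0,"rz":0,"hand":1},{"dx":0,"dy":0,"dz":0,"rx":0,"ry":0,"rz":0,"hand":1}]'
python3 - <<'E'
from h import *
for n in ['scene','top']:
    im,d=bot.grab_frame(n);np.savez(f'{n}2.npz',im=im,d=d);cv2.imwrite(f'pics/{n}2.png',cv2.resize(im[...,::-1],(768,576)))
E
python3 ang.py 2
```

```text
clock: 11.3
clock: 11.6
position: [0.4856, 0.3812, 0.2868]
tool_rot: [-3.141, 0.001, 0.589]
force: [1.4, 0.3, -0.1]
grip_width: -0.0001
scene left 139 [-0.004  0.012  0.029  0.045  0.059]
scene right 130 [-0.001  0.014  0.025  0.041  0.055]
top left 465 [0.006 0.02  0.034 0.049 0.063]
top right 450 [-0.     0.015  0.029  0.045  0.057]
```

View pics/scene2.png

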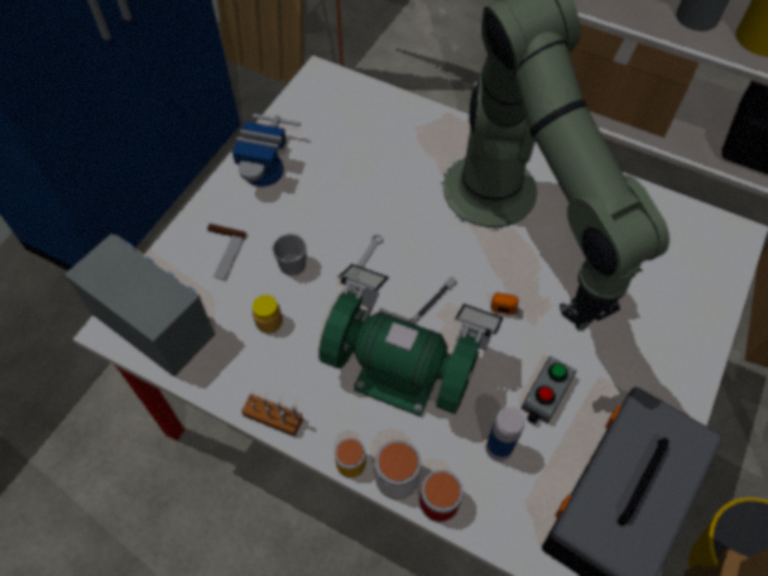

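```bash
python3 -m inch '[{"dx":0,"dy":0,"dz":35,"rx":0,"ry":0,"rz":0,"hand":1},{"dx":0,"dy":0,"dz":40,"rx":0,"ry":0,"rz":0,"hand":1},{"dx":0,"dy":0,"dz":40,"rx":0,"ry":0,"rz":0,"hand":1},{"dx":0,"dy":0,"dz":40,"rx":0,"ry":0,"rz":0,"hand":1},{"dx":0,"dy":0,"dz":30,"rx":0,"ry":0,"rz":0,"hand":1},{"dx":0,"dy":0,"dz":10,"rx":0,"ry":0,"rz":0,"hand":1},{"dx":0,"dy":0,"dz":0,"rx":0,"ry":0,"rz":0,"hand":1}]'
python3 - <<'E'
from h import *
cal=bot.get_calibration('wrist');im,d=bot.grab_frame('wrist');cv2.imwrite('pics/w2.png',im[...,::-1])
for k in bot.tip_of('wrist','start_top')[:2]:
    r,c=k['centre'];dd=d[int(r),int(c)];print(k,world(cal,r,c,dd))
o=bot.observe();print(proj(cal,o['position']))
E
```

```text
clock: 12.4
position: [0.4863, 0.3795, 0.092]
tool_rot: [3.141, 0.002, 0.587]
force: [-0.0, 0.2, 0.8]
grip_width: -0.0004
{'centre': [227.8, 247.3], 'score': 0.6} [0.4934652  0.38682993 0.09560104]
(np.float64(243.2220030904744), np.float64(250.66510006611028))
```

View pics/w2.png

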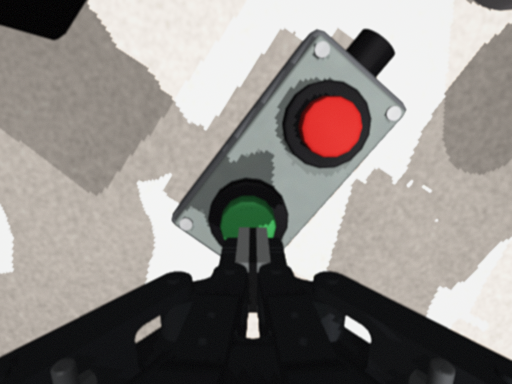

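```bash
python3 - <<'E'
from h import *
cal=bot.get_calibration('wrist')
for P in [(.486,.382,.073),(.4863,.3795,.073),(.502,.382,.073),(.47,.382,.073),(.486,.398,.073)]: print(P,np.round(proj(cal,P)))
E
```

```text
(0.486, 0.382, 0.073) [227. 249.]
(0.4863, 0.3795, 0.073) [229. 253.]
(0.502, 0.382, 0.073) [204. 265.]
(0.47, 0.382, 0.073) [249. 233.]
(0.486, 0.398, 0.073) [212. 225.]
```

```bash
python3 -m inch '[{"dx":1,"dy":-2,"dz":8,"rx":0,"ry":0,"rz":0,"hand":1},{"dx":0,"dy":0,"dz":6,"rx":0,"ry":0,"rz":0,"hand":1},{"dx":0,"dy":0,"dz":3,"rx":0,"ry":0,"rz":0,"hand":1}]'|sed -n 2,4p
python3 -m inch '[{"dx":0,"dy":0,"dz":2,"rx":0,"ry":0,"rz":0,"hand":1}]'|sed -n 2,4p
python3 -m inch '[{"dx":0,"dy":0,"dz":2,"rx":0,"ry":0,"rz":0,"hand":1}]'|sed -n 2,4p
python3 -m inch '[{"dx":0,"dy":0,"dz":1,"rx":0,"ry":0,"rz":0,"hand":1}]'|sed -n 2,4p
python3 -m inch '[{"dx":0,"dy":0,"dz":1,"rx":0,"ry":0,"rz":0,"hand":1}]'|sed -n 2,4p
```

```text
position: [0.4859, 0.3828, 0.0753]
tool_rot: [3.142, -0.0, 0.588]
force: [-0.1, -0.3, 0.3]
position: [0.4859, 0.3828, 0.0733]
tool_rot: [3.142, 0.0, 0.588]
force: [0.5, -1.0, -1.5]
position: [0.486, 0.3828, 0.0715]
tool_rot: [3.142, 0.0, 0.588]
force: [-1.2, -0.9, 1.5]
position: [0.486, 0.3828, 0.0705]
tool_rot: [3.142, 0.0, 0.588]
force: [-0.4, -0.3, 2.5]
position: [0.486, 0.3828, 0.0696]
tool_rot: [-3.142, -0.0, 0.588]
force: [-0.3, -0.6, 2.7]
```

```bash
python3 -m inch '[{"dx":0,"dy":0,"dz":1,"rx":0,"ry":0,"rz":0,"hand":1},{"dx":0,"dy":0,"dz":1,"rx":0,"ry":0,"rz":0,"hand":1}]'|sed -n 2,4p
python3 -m inch '[{"dx":0,"dy":0,"dz":1,"rx":0,"ry":0,"rz":0,"hand":1}]'|sed -n 2,4p
python3 -m inch '[{"dx":0,"dy":0,"dz":0.5,"rx":0,"ry":0,"rz":0,"hand":1}]'|sed -n 2,4p
```

```text
position: [0.486, 0.3828, 0.0676]
tool_rot: [-3.142, -0.0, 0.588]
force: [-1.7, -1.8, 4.2]
position: [0.486, 0.3828, 0.0666]
tool_rot: [-3.142, -0.0, 0.588]
force: [-0.7, -2.6, 4.0]
position: [0.486, 0.3828, 0.0661]
tool_rot: [-3.142, -0.0, 0.588]
force: [-1.7, -1.5, 8.7]
```

```bash
python3 -m inch '[{"dx":0,"dy":0,"dz":0.5,"rx":0,"ry":0,"rz":0,"hand":1}]'|sed -n 2,4p
python3 -m inch '[{"dx":0,"dy":0,"dz":0.5,"rx":0,"ry":0,"rz":0,"hand":1}]'|sed -n 2,4p
```

```text
position: [0.4861, 0.3829, 0.0659]
tool_rot: [3.142, -0.0, 0.588]
force: [-4.4, -3.4, 17.2]
position: [0.486, 0.3829, 0.0658]
tool_rot: [3.141, -0.0, 0.588]
force: [-5.1, -4.8, 22.9]
```

Bottomed out (22.9 N, well over the 5 N spring). Release and rise.

```bash
python3 -m inch '[{"dx":0,"dy":0,"dz":-10,"rx":0,"ry":0,"rz":0,"hand":1},{"dx":0,"dy":0,"dz":-30,"rx":0,"ry":0,"rz":0,"hand":1},{"dx":0,"dy":0,"dz":-40,"rx":0,"ry":0,"rz":0,"hand":1},{"dx":0,"dy":0,"dz":-40,"rx":0,"ry":0,"rz":0,"hand":1},{"dx":0,"dy":0,"dz":-40,"rx":0,"ry":0,"rz":0,"hand":1},{"dx":0,"dy":0,"dz":-40,"rx":0,"ry":0,"rz":0,"hand":1},{"dx":0,"dy":0,"dz":0,"rx":0,"ry":0,"rz":0,"hand":1},{"dx":0,"dy":0,"dz":0,"rx":0,"ry":0,"rz":0,"hand":1}]'
python3 - <<'E'
from h import *
for n in ['scene','top']:
    cal=bot.get_calibration(n)
    im,d=bot.grab_frame(n);np.savez(f'{n}3.npz',im=im,d=d);cv2.imwrite(f'pics/{n}3.png',cv2.resize(im[...,::-1],(768,576)))
    W=cloud(cal,d);m=(np.hypot(W[...,0]-.486,W[...,1]-.382)<.012)&(W[...,2]<.1)
    print(n,m.sum(),np.median(W[m][:,2]) if m.any() else '')
    z=np.load(n+'0.npz');W=cloud(cal,z['d']);m=(np.hypot(W[...,0]-.486,W[...,1]-.382)<.012)&(W[...,2]<.1);print('before',np.median(W[m][:,2]))
E
python3 ang.py 3
```

```text
clock: 14.6
position: [0.4862, 0.3828, 0.2656]
tool_rot: [3.142, -0.002, 0.588]
force: [-0.8, 0.5, -1.5]
grip_width: 0.0003
scene 35 0.07114092938020455
before 0.07325565472554596
top 43 0.07284940917564198
before 0.0726855070068082
scene left 137 [-0.     0.011  0.028  0.044  0.059]
scene right 131 [-0.006  0.011  0.027  0.044  0.061]
top left 464 [0.007 0.018 0.035 0.052 0.065]
top right 452 [-0.002  0.013  0.03   0.045  0.059]
```

View pics/scene3.png

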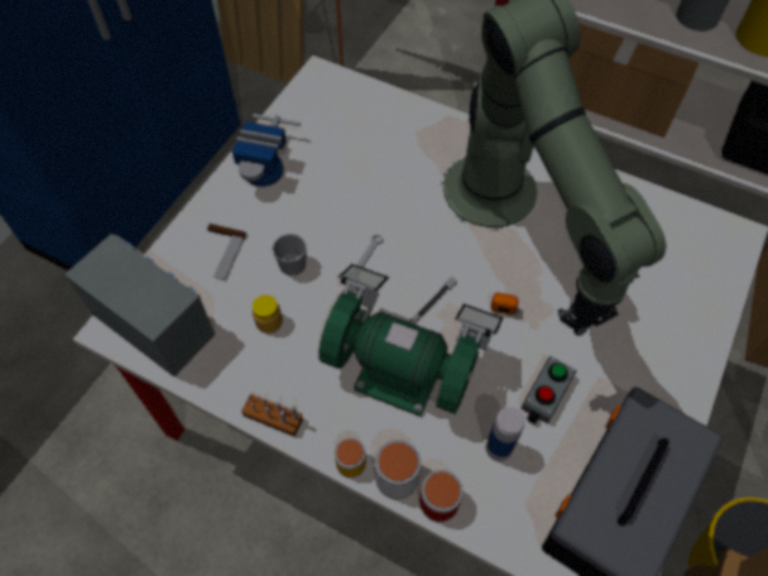

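Both shields are down (left at pixel (480,318), right at (365,275)). The green button is back up at (558,371), the tools and tins are where they were, and the arm is clear.

```bash
python3 -c "
from workcell import bot;print(bot.job_done())"
```

```text
the job is handed in; nothing more can be done
None
```

I pushed both eye shields down onto their stops, right then left. After checking both in the camera images, I pressed the green start button all the way in and let it go. I handed the job in at about 15 s of the 69 s allowed; the hand-in reports no verdict.

- **Shields:** moving them took about 2–3 N. At the end of travel the force rose sharply, to 23 N on the right and 21 N on the left, with the fingertip at the same height (0.188 m) on both. The final depth images read about 0.03 rad for both. That is the value expected for an angle of 0, because the plate's thickness adds about 0.03 rad.
- **Start button:** the force rose to about 4 N over roughly 6 mm, then to 23 N when it bottomed out. After I let go, the top camera measured it back at its starting height. The scene camera read it about 2 mm lower, which I took as measurement noise.
- **Surroundings:** the red button was not touched, and in the last scene picture the tools and tins look unmoved. The arm ended about 0.19 m above the switch box, touching nothing.

No check failed, but the top camera read the left shield about 5 mrad higher than the right, which I also took as noise.

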